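# Show the suspect injector's inlet to the inspection camera over the drip pot

## Task

First slide the drip pot along the bench, without lifting or tipping it, from the white parking ring until it stands centred in the yellow ring in front of the inspection camera, and let go of it. Then take the injector marked with red paint out of the turntable and hold it in the air over the pot, upright with the nozzle down, its side inlet squarely facing the lens, level with it and 70 mm from the glass. Finish while still holding it there steadily; leave the other parts in their places on the turntable, and let nothing touch the camera or its stand.

Things in the scene. Friction and masses are not known exactly. Their poses are not given: they have to be found in the camera images.
- pot: open drip pot of bare steel, about 0.4 kg, outer dia 92 at the foot and 100 at the rim, 55 mm high, standing in the white parking ring. Origin: centre of its underside; z up; its one straight black handle points along its -x
- pot_handle (a point): grip point in the middle of the pot's handle, 103 mm from the pot's axis and 47 mm above the bench; the handle is a level bar 14 mm wide, 12 mm high, free from 64 to 135 mm from the axis
- station: fixed blue inspection camera with bright ring light (dia 54) on a stand. Origin: on the bench, centre of the flat yellow painted ring (inner dia 120 mm) marking the pot's place; x level from there to the camera, z up. Ring light face and lens glass 94 mm from the origin along x, camera top 240 and post top 260 mm above the bench; grey foot begins 190 mm from the origin
- lens (a point): centre of the lens glass, 213 mm above the bench; the camera looks level along the station's -x
- focus (a point): point of sharp focus on the lens axis, 70 mm in front of the glass: 213 mm above the bench and 24 mm from the yellow ring's centre towards the camera, so that an upright injector with its inlet mouth here has its axis over the ring's centre
- injector_marked: injector (0.36 kg, 168 mm tall, nozzle down in a nest) with a red paint ring on its head and red dot on its cap. Origin: nozzle tip; z up its axis; x out of its side inlet. From the tip: nozzle to z 16, nut dia 20 to 56, body dia 24 to 115, steel head dia 30 to 150, olive rubber cap dia 27 to 168. Inlet: stub dia 14 at z 98. Its lowest 41 mm sit in the nest: lift straight up
- inlet (a point): centre of the mouth of the marked injector's side inlet: 98 mm above the nozzle tip, 24 mm from the axis along the injector's x
- inlet_root (a point): point on the marked injector's axis at the height of the inlet, 98 mm above the nozzle tip
- injector_b: unmarked injector, same shape and size as the marked one, standing nozzle down in its own nest of the turntable. Origin: nozzle tip; z up its axis
- injector_c: unmarked injector, same shape and size as the marked one, standing nozzle down in its own nest of the turntable. Origin: nozzle tip; z up its axis
- connector: brass inlet connector, 50 mm tall, foot dia 26, standing in a compartment of the turntable; origin: centre of its underside
- pin: polished steel pressure pin, 46 mm tall, foot dia 18, shaft dia 8, standing in a compartment of the turntable; origin: centre of its underside
- turntable: black cast turntable, dia 280, turns freely on its centre line (bearing drag about 0.06 N m). Origin: on the axis, underside of the tray, 22 mm above the bench; tray floor 32, rim and dividers up to 56, spindle 74 mm above the bench. Six compartments; the injectors stand 85 mm from the axis, 120 degrees apart, nozzle tips 34 and cap tops 202 mm above the bench
Mind the look-alikes: they are no part of the job. What is shaped like the injector_marked but pink is not meant.

How it is judged (in metres and radians):
On the way, in this order (a step that is already met when the one before it is completed fails the run):
1. the pot stands in the yellow ring, let go, while the marked injector is still in its nest (horizontal distance between pot and station below 0.015 m and height (world z) of pot below 0.004 m and angle between pot's own z axis and vertical below 0.06 rad and linear speed of pot below 0.02 m/s and contact force between the fingers and pot below 0.2 N and height (world z) of injector_marked below 0.05 m), for 0.2 s.
2. the marked injector is lifted out of its nest (height (world z) of injector_marked above 0.09 m), for 0.2 s.
At the end, for the whole second after the job is handed in: Gripper holds the marked injector still, free of all else: inlet mouth within 15 mm of focus, axis within 8 deg of upright, nozzle down over the pot, inlet turned to the lens within 12 deg. Pot let go, flat, within 15 mm of the yellow ring's centre; other parts still in place on the turntable (horizontal distance between pot and station below 0.015 m and height (world z) of pot below 0.004 m and angle between pot's own z axis and vertical below 0.06 rad and linear speed of each of pot, injector_marked below 0.02 m/s and distance between inlet and focus below 0.015 m and angle between injector_marked's own z axis and vertical below 0.14 rad and angle between the x axis of injector_marked and the x axis of station, either way round below 0.21 rad and x of inlet_root in the frame of station below 0.025 m and horizontal distance between injector_marked and pot below 0.042 m and height (world z) of injector_marked above 0.085 m and angular speed of injector_marked below 0.15 rad/s and contact force between the fingers and injector_marked above 3 N and contact force between each of injector_marked, the fingers and pot below 0.2 N and contact force between injector_marked and turntable below 0.2 N and contact force between injector_marked and station below 0.2 N and angle between each of injector_b, injector_c's own z axis and vertical below 0.15 rad and z of each of injector_b, injector_c in the frame of turntable below 0.018 m and horizontal distance between each of injector_b, injector_c and turntable below 0.095 m and horizontal distance between each of connector, pin and turntable below 0.135 m and z of each of connector, pin in the frame of turntable below 0.03 m); the arm keeps its last pose, push and grip.
It fails at once if the pot is lifted (over 8 mm) or tipped (over 8 degrees) (height (world z) of pot above 0.008 m or angle between pot's own z axis and vertical above 0.14 rad).
It fails at once if something pushes against the camera or its stand (contact force between station and anything else above 2 N).
It fails at once if another part is lifted out, knocked over or thrown off the turntable (angle between any of injector_b, injector_c's own z axis and vertical above 0.3 rad or z of any of injector_b, injector_c in the frame of turntable above 0.03 m or horizontal distance between any of connector, pin and turntable above 0.14 m or z of any of connector, pin in the frame of turntable above 0.035 m).
It also fails if it takes over 58 s, if anything falls off the work surface, if the arm or the gripper's body presses on something with over 40 N, if the wrist force passes 120 N, or if a joint passes its speed limit or range.

## Robot

A 6-joint arm with a two-finger parallel gripper is mounted at the origin on the work surface. World frame = base frame: x ahead of the robot, y to its left, z up, the work surface at z = 0. Lengths are in m, angles in degrees, forces in N, time in s.
With the tool pointing down it reaches from about 0.375 to 0.9 m from the base axis. Payload 3.1 kg.
Tool frame: the origin (TCP) lies on the centre line of the jaws, within the pads' length; the fingertips stand 14 mm ahead of it and the grasp point (between the pads) lies 5 mm behind it (bot.tips_ahead is the distance from the TCP to the fingertips, in m); z points along the fingers, y is the line along which they close (so a half turn about z gives the same grasp; the last joint's range is limited). The gripper opens to 87 mm and grips with 3 to 60 N. Pads are 19 mm wide; open, the fingers measure 117 mm over their backs; the gripper's body (75 mm by 190 mm) begins 51 mm behind the grasp point.
Start: joints at [-74.341, 30.224, 82.088, -0, 67.689, -10.227], TCP at [0.273, -0.562, 0.237] pointing down, gripper open.
Joint ranges: [-176.69, 176.69], [-43.24, 126.21], [12.49, 139.97], [-82, 262], [0, 151.66], [-163.58, 163.58]. Speed limits (degrees/s): [159.86, 159.86, 180, 180, 180, 180].

## Interface

Orientations are given as a 3x3 rotation matrix whose columns are the frame's x, y, z axes.
In Python, from rig import bot gives the robot as it stands.
- The arm moves only by the tool play_rows, never from a script. Its argument "moves" is a list that holds one entry, the list of rows, each a list of 6 numbers: the shift along the tool's x, y, z in mm, then the turn, a rotation vector about the tool's x, y, z in rad. A call has 1 to 5 rows; each row shifts and turns the commanded pose from where the row before left it, along the tool's axes as they then stand; what a row does not reach is not made up. A row lasts 1/10 s, in which the tool goes at most 50 mm and 8.59 degrees, less where a joint would pass 70% of its speed; a pose out of reach is approached as far as the arm can. A call with a gripper value outside its range is refused whole. "fingers" is the opening, from -1 (shut) to 1 (fully open), set as the call begins (left out, the last holds). The fingers move at their own pace and stop on an object; the grip force is fixed at half the most. Time passes only in rows, so rows that do not move let the fingers close. It gives the time, the measured TCP pose, the force, the opening and the grip force at its end, in the units of the state.
- bot.read_state(): the state, without advancing time (a new reading comes with each control period).
- bot.capture(name): name is "side" or "top"; returns a dict with "image" (384x512x3 uint8, blue, green, red), "fx", "fy", "cx", "cy" (pixels), "R" (3x3) and "t" (3): a world point X has camera coordinates R X + t. Camera axes: x right, y down, z forward; pixel columns grow to the right and rows downward; lengths in m; the calibration is good to about 2 mm. A picture is of the moment at which its call begins. There is no depth.
- bot.hand_in(): hands the job in; it is judged then, once.
Trained networks look in a picture, given as the dict that the camera call returned (one of the last four; its "shot" number tells which), for a name from the list of things; names that differ only in an ending like _2 or _b are one class to them, and where a whole thing is asked for, a point or a joint stands for the part that bears it (a point fixed in the world has none). Each returns a list of dicts, best first, with "confidence" (0 to 1); they miss things now and then, are a little off and sometimes report something else, mostly with a low value. They report only what shows in the picture. A call takes as long as a camera call. They do not tell look-alikes from the thing itself.
- bot.search_frame(picture, query): "centre" ([column, row] in pixels, amid what is visible of it).
- bot.silhouettes(picture, query): "pixels" (384x512 bool, what is visible of it) and "centre" ([column, row] in pixels, amid what is visible of it).
- bot.pinpoint(picture, query): "centre" ([column, row] in pixels: a listed point, or the origin of a listed thing).
The state is a dict: "time_s": time; "joint_positions": joint angles; "qvel": joint speeds; "tau": joint torques, N m; "position": TCP position; "tcp_rot": TCP orientation; "force": force on the tool from outside, world axes, zero at the start; "moment": the same for the moment, N m; "opening": opening from 0.0 (shut) to 1.0 (fully open); "grasp_force": force on a finger pad.
Only numpy, scipy, OpenCV 4.12 (cv2) and the standard library are available. Lean on these libraries where they do the work, as an engineer would, in place of code of your own. Each camera call takes 0.05 s, during which the arm holds its last target. There are 200 camera calls.

## Working session

There is one attempt and no reset: what is moved stays moved. The work goes in short steps, Python scripts to look and compute and a tool call to move; the robot and the scene stay as the last step left them, time stands still between calls to the robot, and variables do not carry over. Pictures are saved under pics/ and viewed, at most 10 in all, crops included, and the job is handed in when it is done.

Besides the shell and the picture viewer there is one more tool, called by a JSON object that holds its "api" and its "payload". play_rows: Moves the arm, as the interface text tells. Its arguments: {"type":"object","properties":{"moves":{"type":"array","items":{"type":"array","items":{"type":"array","items":{"type":"number"}}}},"fingers":{"type":"number"}},"required":["moves"]}

```bash
mkdir -p pics
cat > h.py <<'E'
import numpy as np, cv2
from rig import bot
def ray(p,uv):
    d=np.array([(uv[0]-p['cx'])/p['fx'],(uv[1]-p['cy'])/p['fy'],1.]);R=np.array(p['R']);t=np.array(p['t'])
    return -R.T@t, R.T@d
def atz(p,uv,z):
    o,d=ray(p,uv); return o+d*(z-o[2])/d[2]
def proj(p,X):
    c=np.array(p['R'])@np.array(X)+np.array(p['t']); return [p['fx']*c[0]/c[2]+p['cx'],p['fy']*c[1]/c[2]+p['cy']]
def tri(p,a,q,b):
    A=[];B=[]
    for P,u in((p,a),(q,b)):
        o,d=ray(P,u);d/=np.linalg.norm(d);M=np.eye(3)-np.outer(d,d);A.append(M);B.append(M@o)
    return np.linalg.solve(sum(A),sum(B))
E
python3 - <<'E'
from h import *
np.set_printoptions(precision=3,suppress=True)
s=bot.capture("side");t=bot.capture("top")
cv2.imwrite('pics/a.png',s['image']);cv2.imwrite('pics/b.png',t['image'])
for n in ['pot','pot_handle','station','lens','focus','injector_marked','inlet','inlet_root','connector','pin','turntable']:
    for k,p in(('s',s),('t',t)):
        print(n,k,[(np.round(r['centre'],1).tolist(),round(r['confidence'],2)) for r in bot.pinpoint(p,n)][:5])
print(bot.read_state()); print(-np.array(s['R']).T@s['t'],-np.array(t['R']).T@t['t'],bot.tips_ahead)
E
```

```text
pot s [([350.2, 178.6], 0.71)]
pot t [([379.2, 208.8], 0.66)]
pot_handle s [([231.8, 246.5], 0.34)]
pot_handle t [([388.6, 242.4], 0.9), ([321.6, 157.7], 0.74)]
station s [([305.6, 202.0], 0.95)]
station t [([315.4, 200.1], 0.88), ([388.4, 237.1], 0.54)]
lens s [([287.8, 134.1], 0.79), ([277.4, 202.7], 0.51), ([354.2, 183.0], 0.26)]
lens t [([322.2, 163.1], 0.56)]
focus s [([305.4, 142.6], 0.91), ([287.1, 135.8], 0.4)]
focus t [([325.8, 182.1], 0.77)]
injector_marked s [([275.5, 233.0], 0.76)]
injector_marked t [([253.8, 211.7], 0.66), ([133.2, 182.7], 0.61)]
inlet s [([269.0, 199.4], 0.69), ([149.9, 277.8], 0.68)]
inlet t [([158.2, 174.0], 0.88), ([254.8, 203.3], 0.46), ([317.6, 202.7], 0.26)]
inlet_root s [([155.9, 277.5], 0.73), ([277.3, 205.4], 0.71), ([274.8, 229.6], 0.16)]
inlet_root t [([158.7, 178.8], 0.63), ([255.9, 208.4], 0.6)]
connector s [([221.6, 230.1], 0.4), ([268.5, 201.5], 0.32)]
connector t [([227.3, 176.8], 0.44)]
pin s [([257.8, 252.5], 0.47)]
pin t [([228.4, 215.2], 0.56)]
turntable s [([248.8, 229.7], 0.9)]
turntable t [([240.5, 194.3], 0.78)]
{'time_s': 1.2, 'joint_positions': array([-74.34 ,  30.224,  82.087,   0.001,  67.69 , -10.228]), 'qvel': array([ 0.002, -0.063, -0.051, -0.111,  0.057, -0.042]), 'tau': array([  0.003, -44.002, -17.698,   0.063,   0.05 ,  -0.   ]), 'position': array([ 0.273, -0.562,  0.237]), 'tcp_rot': array([[ 0.9  ,  0.437,  0.   ],
       [ 0.437, -0.9  ,  0.   ],
       [ 0.   , -0.   , -1.   ]]), 'force': array([-0.112, -0.685,  0.862]), 'moment': array([0.028, 0.039, 0.011]), 'grasp_force': 0.0, 'opening': 1.0021030782861005}
[-0.229  0.957  0.893] [0.286 0.099 1.608] 0.014
```

View pics/a.png

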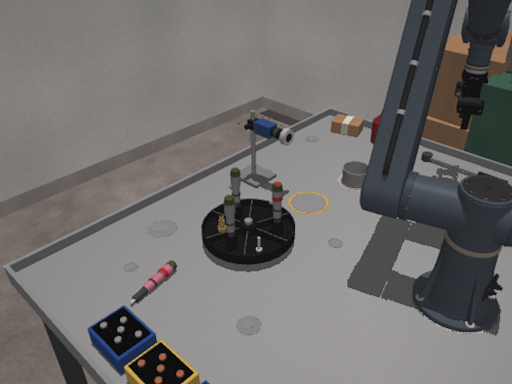

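View pics/b.png

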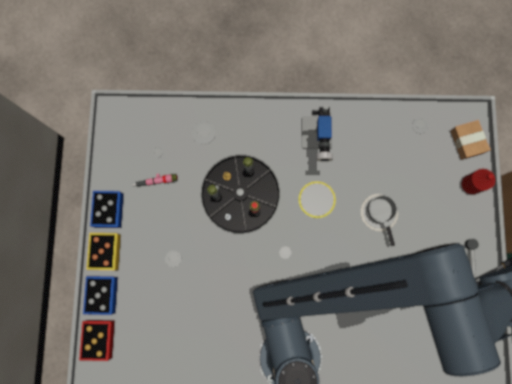

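The side view shows the turntable at (248,229), the yellow ring at (308,203), the pot at (356,175) and the station camera at (265,128). In the top view the ring is at (317,199), the pot at (379,211) with its handle toward (390,240), and the turntable at (240,194).

Injector candidates in the side view:
- **(277,200):** has a red ring and cap dot and stands in a nest, so it fits.
- **(235,185) and (230,212):** unmarked.
- **(155,280):** pink and lying down, so it is the look-alike.

Run:
```python
from h import *
np.set_printoptions(precision=3,suppress=True)
s=bot.capture("side");t=bot.capture("top")
for k,p in(('s',s),('t',t)):
    hsv=cv2.cvtColor(p['image'],cv2.COLOR_BGR2HSV)
    m=cv2.inRange(hsv,(18,90,100),(35,255,255)); 
    if k=='s': m[:,:280]=0;m[:180]=0;m[225:]=0;m[:,340:]=0
    else: m[:,:290]=0;m[:,345:]=0;m[:175]=0;m[225:]=0
    c=cv2.findNonZero(m); ys=np.array([atz(p,q[0],0)[:2] for q in c])
    (x,y),r=cv2.minEnclosingCircle(ys.astype(np.float32)); print('ring',k,len(c),x,y,r)
    for n,z in(('pot',.03),('turntable',.04)):
        for r in bot.silhouettes(p,n)[:2]: print(n,k,r['centre'],r['confidence'],atz(p,r['centre'],z))
    if k=='t':
        for r in bot.pinpoint(p,'pot_handle')[:2]: print('handle',r['centre'],r['confidence'],atz(p,r['centre'],.047))
        for r in bot.pinpoint(p,'pot')[:2]: print('pot o',r['centre'],atz(p,r['centre'],0))
        for r in bot.pinpoint(p,'turntable')[:1]: print('tt',atz(p,r['centre'],.022))
        m=cv2.inRange(hsv,(0,0,0),(179,255,60));m[:,:195]=0;m[:,285:]=0;m[:145]=0;m[240:]=0
        cc=max(cv2.findContours(m,0,2)[0],key=cv2.contourArea);(x,y),r=cv2.minEnclosingCircle(cc);print('tt disc',x,y,r,atz(p,(x,y),.056))
for u,v in(((287.8,134.1),(322.2,163.1)),((305.4,142.6),(325.8,182.1))): print(tri(s,u,t,v))
o=[cv2.resize(s['image'][165:265,195:305],None,fx=5,fy=5,interpolation=2)[:500,:], ]
cv2.imwrite('pics/c.png',o[0])
a=cv2.resize(t['image'][145:245,195:285],None,fx=4,fy=4,interpolation=2);b=cv2.resize(t['image'][145:245,300:400],None,fx=4,fy=4,interpolation=2)
cv2.imwrite('pics/d.png',np.hstack([a,b]))
```

```text
ring s 177 0.5549553036689758 -0.09821705520153046 0.06880591064691544
pot s [350.4, 171.8] 0.56 [ 0.536 -0.32   0.03 ]
turntable s [249.9, 233.5] 0.88 [0.542 0.195 0.04 ]
turntable s [269.0, 174.6] 0.32 [ 0.728 -0.092  0.04 ]
ring t 171 0.5561849474906921 -0.0931917205452919 0.06728985160589218
pot t [381.4, 212.7] 0.85 [ 0.506 -0.32   0.03 ]
pot t [237.6, 194.0] 0.3 [0.565 0.194 0.03 ]
handle [385.6, 238.0] 0.89 [ 0.415 -0.328  0.047]
pot o [377.9, 212.8] [ 0.51  -0.315  0.   ]
tt [0.565 0.197 0.022]
tt disc 240.01611328125 193.76028442382812 38.45014190673828 [0.561 0.184 0.056]
[ 0.635 -0.082  0.234]
[ 0.575 -0.096  0.219]
```

View pics/c.png

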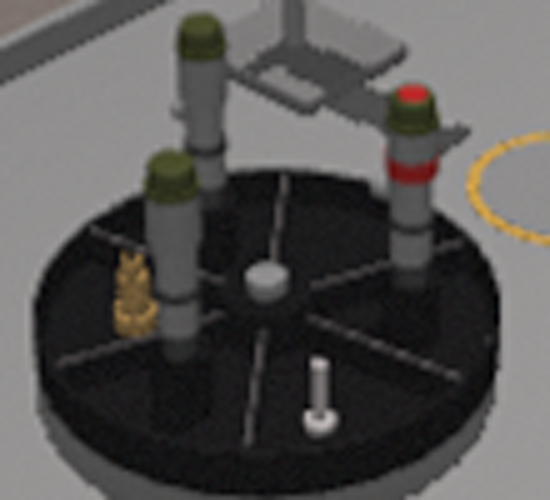

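View pics/d.png

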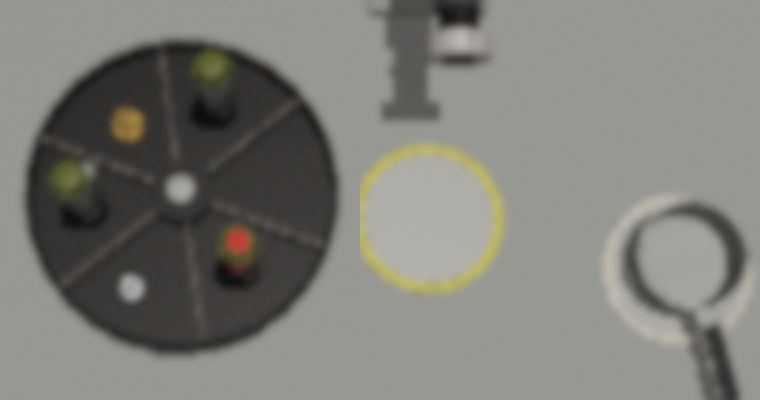

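The enlarged crops confirm the marked injector: red cap dot and ring at crop pixel (412,130), which is side (277,191) and top (254,205). Next I'll refine the handle line, the station's yaw and the marked injector's pose.

Run:
```python
from h import *
np.set_printoptions(precision=3,suppress=True)
s=bot.capture("side");t=bot.capture("top")
g=cv2.cvtColor(t['image'],cv2.COLOR_BGR2GRAY)
m=(g<75).astype(np.uint8);m[:224]=0;m[248:]=0;m[:,:376]=0;m[:,400:]=0
P=np.array([atz(t,(u,v),.053)[:2] for v,u in np.argwhere(m)]);c=P.mean(0);d=np.linalg.svd(P-c)[2][0]
print('handle',c,d,np.degrees(np.arctan2(d[1],d[0]))%180,((P-c)@d).min(),((P-c)@d).max(),len(P))
print('rim centre', atz(t,((683-360)/4+300,255/4+145),.055))
# station body blue
hsv=cv2.cvtColor(t['image'],cv2.COLOR_BGR2HSV);m=cv2.inRange(hsv,(100,110,40),(130,255,255));m[:,:300]=0;m[:,345:]=0;m[160:]=0
P=np.array([atz(t,(u,v),.235)[:2] for v,u in np.argwhere(m)]);c=P.mean(0);d=np.linalg.svd(P-c)[2][0];print('blue',c,d,len(P),P.min(0),P.max(0))
print('ringlight', atz(t,(325,157),.235))
print('lens side',atz(s,(287.5,136.5),.213))
hs=cv2.cvtColor(s['image'],cv2.COLOR_BGR2HSV)
for k,p,H,box in(('s',s,hs,(170,220,262,300)),('t',t,hsv,(190,225,240,270))):
    m=cv2.inRange(H,(0,120,80),(8,255,255))|cv2.inRange(H,(172,120,80),(179,255,255));M=np.zeros_like(m);a,b,c_,d_=box;M[a:b,c_:d_]=m[a:b,c_:d_]
    n,l,st,ce=cv2.connectedComponentsWithStats(M)
    for i in range(1,n): print('red',k,st[i],ce[i],atz(p,ce[i],.202))
for n in('inlet','inlet_root'):
    print(n,[(r['centre'],r['confidence']) for r in bot.pinpoint(s,n)[:2]],[(r['centre'],r['confidence']) for r in bot.pinpoint(t,n)[:2]])
st=cv2.resize(s['image'][110:220,225:325],None,fx=5,fy=5,interpolation=2)
tt=cv2.resize(t['image'][100:210,295:345],None,fx=5,fy=5,interpolation=2)
cv2.imwrite('pics/e.png',np.hstack([st,tt]))
```

```text
handle [ 0.422 -0.341] [-0.973 -0.229] 13.227679357196877 -0.031896311892926035 0.028971400899250405 54
rim centre [ 0.517 -0.311  0.055]
blue [ 0.751 -0.089] [-0.999  0.049] 297 [ 0.711 -0.109] [ 0.791 -0.07 ]
ringlight [ 0.652 -0.092  0.235]
lens side [ 0.653 -0.099  0.213]
red s [275 182   6   3  16] [277.188 183.   ] [0.499 0.125 0.202]
red s [273 197   9   5  34] [277.    199.176] [0.446 0.186 0.202]
red t [252 202   5   6  23] [254.087 204.783] [0.5   0.13  0.202]
inlet [([270.4, 200.3], 0.66)] [([156.9, 175.0], 0.87), ([254.1, 203.3], 0.59)]
inlet_root [([278.6, 206.8], 0.62), ([307.5, 201.2], 0.57)] []
```

View pics/e.png

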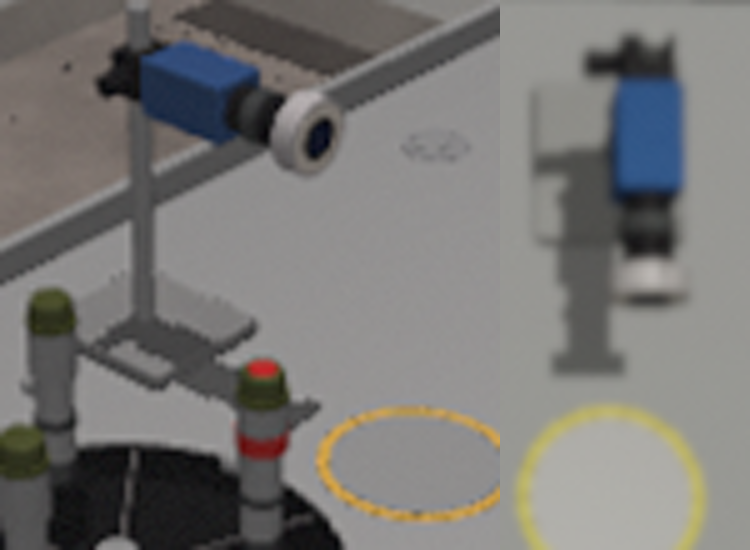

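The station view shows the ring-light face at side (287,136) and top (325,158), on a yaw of about -2°. The ring is at (0.5555,-0.0955), the pot near (0.516,-0.314) with its handle on a 13.5° line, and the injector axis at (0.500,0.129). Moving above the handle now.

{"api": "play_rows", "payload": {"moves": [[[38, -23.5, 20, 0, 0, 0], [38, -23.5, 20, 0, 0, 0], [38, -23.5, 20, 0, 0, 0], [38, -23.5, 20, 0, 0, 0], [38, -23.5, 20, 0, 0, 0]]], "fingers": 1}}

```text
time_s: 2.45
position: [0.3933, -0.3724, 0.1362]
tcp_rot: [[0.9, 0.436, 0.001], [0.436, -0.9, -0.001], [0.0, 0.001, -1.0]]
force: [1.6, 0.8, -1.2]
opening: 1.003
grasp_force: 0.0
```

{"api": "play_rows", "payload": {"moves": [[[18, -11, 0, 0, 0, 0], [18, -11, 0, 0, 0, 0], [0, 0, 0, 0, 0, 0.108], [0, 0, 0, 0, 0, 0.108], [0, 0, 0, 0, 0, 0]]]}}

```text
time_s: 2.95
position: [0.4157, -0.338, 0.1367]
tcp_rot: [[0.972, 0.234, 0.0], [0.234, -0.972, -0.0], [0.0, 0.0, -1.0]]
force: [0.6, 0.5, 0.1]
opening: 1.001
grasp_force: 0.0
```

Run:
```python
from h import *
np.set_printoptions(precision=3,suppress=True)
s=bot.capture("side");t=bot.capture("top");r=bot.read_state();print(r['position'],r['tcp_rot'],r['force'],r['time_s'])
for n,z in(('pot',0),('pot_handle',.047)):
  for k,p in(('s',s),('t',t)): print(n,k,[(x['centre'],x['confidence'],atz(p,x['centre'],z)) for x in bot.pinpoint(p,n)[:2]])
print('inlet',atz(s,(270.5,200.7),.132),atz(s,(278,206),.132), 'axis px',proj(s,[.5,.129,.132]),proj(s,[.5,.129,.202]))
a=cv2.resize(s['image'][130:230,310:440],None,fx=4,fy=4,interpolation=2);b=cv2.resize(t['image'][180:280,330:430],None,fx=2.7,fy=4,interpolation=2)
cv2.imwrite('pics/f.png',np.hstack([a,b]))
```

```text
[ 0.415 -0.338  0.137] [[ 0.972  0.236  0.   ]
 [ 0.236 -0.972 -0.   ]
 [ 0.     0.    -1.   ]] [ 0.025 -0.531  0.661] 3.05
pot s [([350.6, 180.7], 0.94, array([ 0.526, -0.311,  0.   ]))]
pot t [([254.7, 214.2], 0.7, array([0.497, 0.132, 0.   ])), ([379.0, 208.9], 0.63, array([ 0.524, -0.319,  0.   ]))]
pot_handle s []
pot_handle t [([322.4, 158.3], 0.3, array([ 0.697, -0.109,  0.047]))]
inlet [0.523 0.126 0.132] [0.489 0.132 0.132] axis px [np.float64(275.70836824271146), np.float64(204.05799365591537)] [np.float64(275.9878216490198), np.float64(183.4351939515388)]
```

View pics/f.png

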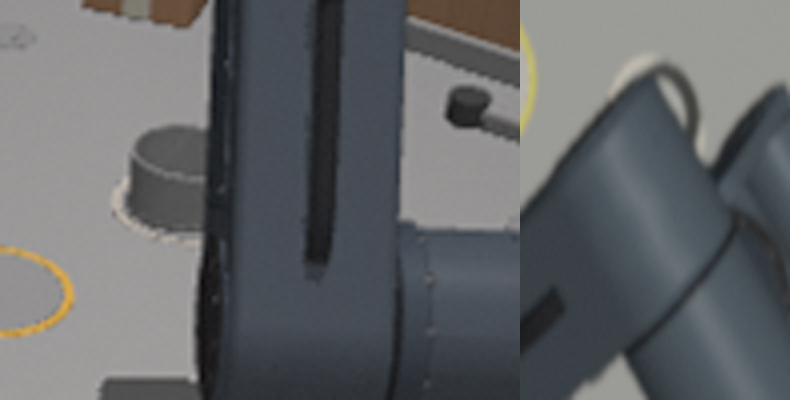

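The arm now hides the handle in both views: only the pot's left side shows at side crop (165,180) and its rim at top crop (690,100). The grip has ±36 mm of slack, so I'm descending and closing.

{"api": "play_rows", "payload": {"moves": [[[0, 0, 25, 0, 0, 0], [0, 0, 25, 0, 0, 0], [0, 0, 25, 0, 0, 0], [0, 0, 15, 0, 0, 0], [0, 0, 5, 0, 0, 0]]]}}

```text
time_s: 3.75
position: [0.4145, -0.3375, 0.0399]
tcp_rot: [[0.972, 0.234, -0.002], [0.234, -0.972, 0.002], [-0.001, -0.003, -1.0]]
force: [-1.3, -0.1, 0.4]
opening: 1.003
grasp_force: 0.0
```

{"api": "play_rows", "payload": {"moves": [[[0, 0, 0, 0, 0, 0], [0, 0, 0, 0, 0, 0], [0, 0, 0, 0, 0, 0], [0, 0, 0, 0, 0, 0], [0, 0, 0, 0, 0, 0]]], "fingers": -1}}

```text
time_s: 4.25
position: [0.4156, -0.3384, 0.0422]
tcp_rot: [[0.972, 0.234, 0.001], [0.234, -0.972, -0.001], [0.001, 0.001, -1.0]]
force: [0.5, -0.2, 0.5]
opening: 0.632
grasp_force: 0.0
```

{"api": "play_rows", "payload": {"moves": [[[0, 0, 0, 0, 0, 0], [0, 0, 0, 0, 0, 0], [0, 0, 0, 0, 0, 0], [0, 0, 0, 0, 0, 0], [0, 0, 0, 0, 0, 0]]]}}

```text
time_s: 4.75
position: [0.4155, -0.3384, 0.0416]
tcp_rot: [[0.972, 0.234, 0.0], [0.234, -0.972, -0.001], [0.0, 0.001, -1.0]]
force: [-0.6, -1.4, 0.1]
opening: 0.172
grasp_force: 0.4
```

{"api": "play_rows", "payload": {"moves": [[[0, 0, 0, 0, 0, 0], [0, 0, 0, 0, 0, 0], [2, -4, 0, 0, 0, 0], [4, -9, 0, 0, 0, 0], [6, -14, 0, 0, 0, 0]]]}}

```text
time_s: 5.25
position: [0.4209, -0.3089, 0.0416]
tcp_rot: [[0.973, 0.232, 0.001], [0.232, -0.973, -0.001], [0.001, 0.001, -1.0]]
force: [0.4, -0.7, -0.5]
opening: 0.157
grasp_force: 29.6
```

{"api": "play_rows", "payload": {"moves": [[[6, -14, 0, 0, 0, 0], [6, -14, 0, 0, 0, 0], [6, -14, 0, 0, 0, 0], [6, -14, 0, 0, 0, 0], [6, -14, 0, 0, 0, 0]]]}}

```text
time_s: 5.75
position: [0.4336, -0.2324, 0.0416]
tcp_rot: [[0.972, 0.234, -0.0], [0.234, -0.972, 0.0], [-0.0, -0.0, -1.0]]
force: [-0.7, -1.5, -0.4]
opening: 0.158
grasp_force: 29.6
```

{"api": "play_rows", "payload": {"moves": [[[6, -14, 0, 0, 0, 0], [6, -14, 0, 0, 0, 0], [6, -14, 0, 0, 0, 0], [6, -14, 0, 0, 0, 0], [6, -14, 0, 0, 0, 0]]]}}

```text
time_s: 6.25
position: [0.4465, -0.1577, 0.0416]
tcp_rot: [[0.972, 0.234, -0.0], [0.234, -0.972, 0.0], [-0.0, -0.0, -1.0]]
force: [0.6, -1.7, -0.2]
opening: 0.155
grasp_force: 29.6
```

{"api": "play_rows", "payload": {"moves": [[[6, -14, 0, 0, 0, 0], [4, -8, 0, 0, 0, 0], [2, -4, 0, 0, 0, 0], [0, 0, 0, 0, 0, 0], [0, 0, 0, 0, 0, 0]]]}}

```text
time_s: 6.75
position: [0.4519, -0.1306, 0.0416]
tcp_rot: [[0.972, 0.234, -0.0], [0.234, -0.972, 0.0], [-0.0, -0.0, -1.0]]
force: [1.0, 1.9, -0.4]
opening: 0.158
grasp_force: 29.5
```

Run:
```python
from h import *
np.set_printoptions(precision=3,suppress=True)
s=bot.capture("side");t=bot.capture("top");r=bot.read_state();print(r['position'],r['force'],r['time_s'])
for k,p in(('s',s),('t',t)): print(k,[(x['centre'],x['confidence'],atz(p,x['centre'],0)) for x in bot.pinpoint(p,'pot')[:2]])
a=cv2.resize(s['image'][150:240,250:350],None,fx=4,fy=4,interpolation=2);b=cv2.resize(t['image'][160:250,270:370],None,fx=4,fy=4,interpolation=2)
cv2.imwrite('pics/g.png',np.hstack([a,b]))
```

```text
[ 0.452 -0.131  0.042] [-1.462  1.241  2.379] 6.85
s [([309.0, 199.3], 0.59, array([ 0.562, -0.113,  0.   ]))]
t []
```

View pics/g.png

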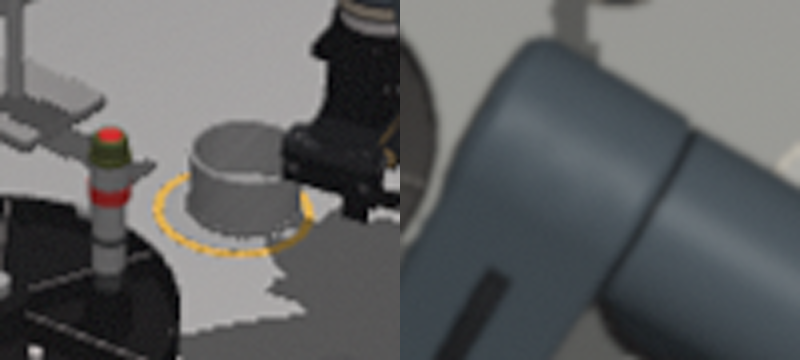

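The pot now stands inside the ring, slightly right of its centre: the foot's left edge is at crop x≈188 and its bottom at y≈237, against a ring spanning 155–313. I'll fit its outline against projected circles.

Run:
```python
from h import *
np.set_printoptions(precision=3,suppress=True)
s=bot.capture("side")
def circ(x,y,z,r):
    a=np.linspace(0,2*np.pi,90);return (np.array([proj(s,[x+r*np.cos(i),y+r*np.sin(i),z]) for i in a])-[250,150])*4
for x,y,z,r in((.552,-.1065,0,.046),(.552,-.1065,.055,.05),(.5555,-.0955,0,.06),(.555,-.098,0,.06)):
    c=circ(x,y,z,r);print(x,y,z,'min',c.min(0),'max',c.max(0))
m=bot.silhouettes(s,'pot')
for r in m[:1]: v,u=np.where(r['pixels']);print(r['confidence'],(u.min()-250)*4,(u.max()-250)*4+4,(v.min()-150)*4,(v.max()-150)*4+4)
```

```text
0.552 -0.1065 0 min [185.879 175.26 ] max [294.453 236.187]
0.552 -0.1065 0.055 min [183.41  119.107] max [303.71  183.669]
0.5555 -0.0955 0 min [157.912 170.046] max [299.92  250.027]
0.555 -0.098 0 min [160.267 169.111] max [302.175 248.967]
0.67 184 392 116 232
```

{"api": "play_rows", "payload": {"moves": [[[2, -3, 0, 0, 0, 0], [2, -3, 0, 0, 0, 0], [1, -2, 0, 0, 0, 0], [0, 0, 0, 0, 0, 0], [0, 0, 0, 0, 0, 0]]]}}

```text
time_s: 7.55
position: [0.4553, -0.1219, 0.0416]
tcp_rot: [[0.972, 0.234, 0.001], [0.234, -0.972, -0.0], [0.001, 0.0, -1.0]]
force: [0.1, -1.2, -0.3]
opening: 0.163
grasp_force: 29.7
```

{"api": "play_rows", "payload": {"moves": [[[0, 0, 0, 0, 0, 0], [0, 0, 0, 0, 0, 0], [0, 0, 0, 0, 0, 0], [0, 0, 0, 0, 0, 0], [0, 0, 0, 0, 0, 0]]], "fingers": 1}}

```text
time_s: 8.05
position: [0.4548, -0.1218, 0.0415]
tcp_rot: [[0.972, 0.234, -0.0], [0.234, -0.972, 0.0], [-0.0, -0.0, -1.0]]
force: [-0.3, 0.1, -0.4]
opening: 0.529
grasp_force: 0.0
```

{"api": "play_rows", "payload": {"moves": [[[0, 0, 0, 0, 0, 0], [0, 0, 0, 0, 0, 0], [0, 0, 0, 0, 0, 0], [0, 0, -20, 0, 0, 0], [0, 0, -40, 0, 0, 0]]]}}

```text
time_s: 8.55
position: [0.4531, -0.121, 0.1001]
tcp_rot: [[0.972, 0.233, -0.006], [0.233, -0.972, 0.003], [-0.005, -0.005, -1.0]]
force: [0.6, -0.1, 0.1]
opening: 0.964
grasp_force: 0.0
```

{"api": "play_rows", "payload": {"moves": [[[0, 0, -45, 0, 0, 0], [0, 0, -45, 0, 0, 0], [0, 0, -45, 0, 0, 0], [0, 0, 0, 0, 0, 0], [0, 0, 0, 0, 0, 0]]]}}

```text
time_s: 9.05
position: [0.4551, -0.1219, 0.2375]
tcp_rot: [[0.972, 0.234, 0.002], [0.234, -0.972, -0.001], [0.002, 0.002, -1.0]]
force: [-1.3, 0.2, -1.0]
opening: 0.998
grasp_force: 0.0
```

{"api": "play_rows", "payload": {"moves": [[[2, -33, -10, 0, 0, 0], [2, -33, -10, 0, 0, 0], [2, -33, -10, 0, 0, 0], [2, -33, -10, 0, 0, 0], [1, -30, -10, 0, 0, 0]]]}}

```text
time_s: 9.55
position: [0.4239, 0.0393, 0.2847]
tcp_rot: [[0.972, 0.233, -0.005], [0.233, -0.972, 0.001], [-0.005, -0.002, -1.0]]
force: [1.0, -0.6, -0.8]
opening: 0.998
grasp_force: 0.0
```

Run:
```python
from h import *
np.set_printoptions(precision=3,suppress=True)
s=bot.capture("side");t=bot.capture("top");r=bot.read_state();print(r['position'],r['force'],r['time_s'])
for k,p in(('s',s),('t',t)):
  for n,z in(('pot',0),('inlet',.132),('inlet_root',.132),('injector_marked',.034)): print(k,n,[(x['centre'],x['confidence'],atz(p,x['centre'],z)) for x in bot.pinpoint(p,n)[:3]])
a=cv2.resize(s['image'][155:245,240:340],None,fx=4,fy=5,interpolation=2);b=cv2.resize(t['image'][155:245,240:340],None,fx=4,fy=5,interpolation=2)
cv2.imwrite('pics/i.png',np.hstack([a,b]))
```

```text
[0.424 0.041 0.286] [ 0.202 -0.047 -0.261] 9.65
s pot [([307.5, 201.1], 0.57, array([ 0.559, -0.101,  0.   ]))]
s inlet [([270.9, 199.5], 0.91, array([0.526, 0.121, 0.132])), ([150.9, 281.8], 0.88, array([0.501, 0.561, 0.132])), ([308.6, 200.9], 0.72, array([0.441, 0.052, 0.132]))]
s inlet_root [([156.9, 277.3], 0.75, array([0.503, 0.542, 0.132])), ([279.6, 200.8], 0.58, array([0.503, 0.109, 0.132]))]
s injector_marked [([132.1, 304.0], 0.69, array([0.564, 0.587, 0.034]))]
t pot [([319.1, 198.1], 0.8, array([ 0.56 , -0.102,  0.   ]))]
t inlet [([157.7, 170.1], 0.73, array([0.624, 0.461, 0.132])), ([257.4, 205.9], 0.56, array([0.508, 0.12 , 0.132]))]
t inlet_root [([156.3, 178.6], 0.81, array([0.595, 0.464, 0.132])), ([255.8, 209.5], 0.65, array([0.495, 0.125, 0.132]))]
t injector_marked [([133.7, 186.3], 0.7, array([0.586, 0.568, 0.034])), ([253.7, 210.6], 0.5, array([0.505, 0.135, 0.034])), ([324.6, 182.1], 0.19, array([ 0.613, -0.118,  0.034]))]
```

View pics/i.png

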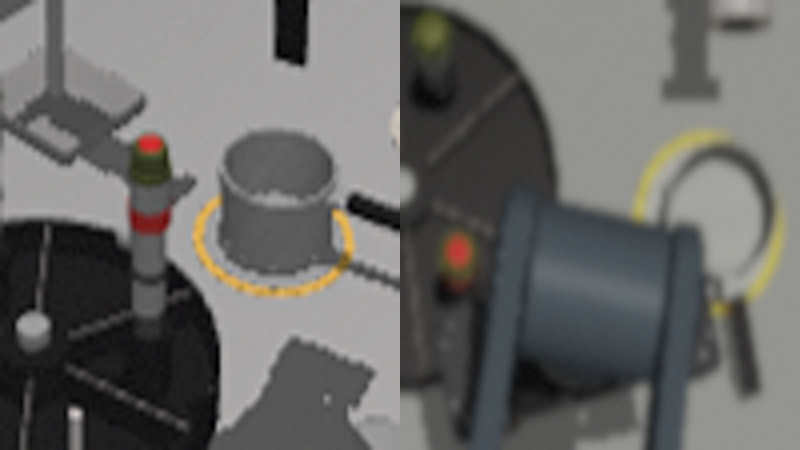

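The pot stands flat in the yellow ring and is released: foot centre at side crop (276,~245) against ring centre (274,~245), about 5 mm off at worst. The marked injector is still in its nest at crop (150,215). Going over it now.

{"api": "play_rows", "payload": {"moves": [[[23.5, -17, 0, 0, 0, 0], [23.5, -17, 0, 0, 0, 0], [23.5, -17, 0, 0, 0, 0], [23.5, -16, 0, 0, 0, 0], [0, 0, 0, 0, 0, 0]]]}}

```text
time_s: 10.55
position: [0.5042, 0.1261, 0.2863]
tcp_rot: [[0.972, 0.235, 0.002], [0.235, -0.972, 0.001], [0.003, -0.0, -1.0]]
force: [0.0, -0.4, 0.3]
opening: 1.001
grasp_force: 0.0
```

Run:
```python
from h import *
s=bot.capture("side");r=bot.read_state();print(r['position'])
hs=cv2.cvtColor(s['image'],cv2.COLOR_BGR2HSV)
m=cv2.inRange(hs,(0,120,80),(8,255,255))|cv2.inRange(hs,(172,120,80),(179,255,255));m[:170]=0;m[225:]=0;m[:,:255]=0;m[:,300:]=0
n,l,st,ce=cv2.connectedComponentsWithStats(m)
for i in range(1,n): print(st[i],ce[i],atz(s,ce[i],.202))
print(proj(s,r['position']-[0,0,.014]))
```

```text
[0.50243975 0.1251263  0.28604586]
[275 183   5   2  10] [277.  183.5] [0.49769718 0.12733438 0.202     ]
[273 197   9   5  34] [277.         199.17647059] [0.44564668 0.18583748 0.202     ]
[np.float64(276.56291394236695), np.float64(160.74433429418167)]
```

{"api": "play_rows", "payload": {"moves": [[[-2, -3, 24, 0, 0, 0], [0, 0, 35, 0, 0, 0], [0, 0, 35, 0, 0, 0], [0, 0, 20, 0, 0, 0], [0, 0, 10, 0, 0, 0]]]}}

```text
time_s: 11.1
position: [0.4969, 0.1262, 0.1606]
tcp_rot: [[0.973, 0.232, -0.005], [0.232, -0.973, -0.0], [-0.005, -0.001, -1.0]]
force: [-0.6, -1.0, 0.8]
opening: 1.001
grasp_force: 0.0
```

{"api": "play_rows", "payload": {"moves": [[[0, 0, 0, 0, 0, 0], [0, 0, 0, 0, 0, 0], [0, 0, 0, 0, 0, 0], [0, 0, 0, 0, 0, 0], [0, 0, 0, 0, 0, 0]]], "fingers": -1}}

```text
time_s: 11.6
position: [0.4993, 0.1274, 0.1634]
tcp_rot: [[0.972, 0.234, 0.002], [0.234, -0.972, 0.0], [0.002, 0.0, -1.0]]
force: [-0.3, -0.0, 0.1]
opening: 0.628
grasp_force: 0.0
```

{"api": "play_rows", "payload": {"moves": [[[0, 0, 0, 0, 0, 0], [0, 0, 0, 0, 0, 0], [0, 0, 0, 0, 0, 0], [0, 0, 0, 0, 0, 0], [0, 0, 0, 0, 0, 0]]]}}

```text
time_s: 12.1
position: [0.4989, 0.1275, 0.1626]
tcp_rot: [[0.972, 0.234, 0.0], [0.234, -0.972, 0.0], [0.0, -0.0, -1.0]]
force: [-0.4, 1.6, 1.0]
opening: 0.334
grasp_force: 30.0
```

{"api": "play_rows", "payload": {"moves": [[[0, 0, -5, 0, 0, 0], [0, 0, -10, 0, 0, 0], [0, 0, -15, 0, 0, 0], [0, 0, -20, 0, 0, 0], [0, 0, -20, 0, 0, 0]]]}}

```text
time_s: 12.6
position: [0.4983, 0.1272, 0.2333]
tcp_rot: [[0.972, 0.234, -0.001], [0.234, -0.972, -0.0], [-0.001, -0.0, -1.0]]
force: [0.4, 0.4, -4.3]
opening: 0.339
grasp_force: 30.0
```

{"api": "play_rows", "payload": {"moves": [[[0, 0, -20, 0, 0, 0], [0, 0, -30, 0, 0, 0], [0, 0, -30, 0, 0, 0], [0, 0, -10, 0, 0, 0], [0, 0, 0, 0, 0, 0]]]}}

```text
time_s: 13.1
position: [0.4995, 0.1273, 0.324]
tcp_rot: [[0.972, 0.234, 0.004], [0.234, -0.972, 0.0], [0.004, 0.001, -1.0]]
force: [0.1, 0.3, -4.3]
opening: 0.335
grasp_force: 30.0
```

```bash
cat > inl.py <<'E'
from h import *
s=bot.capture("side");t=bot.capture("top");r=bot.read_state();R=r['tcp_rot'];P=r['position']
T=P-R[:,2]*-.1286; Z=T[2]+.098
print(r['time_s'],P,'yaw',np.degrees(np.arctan2(R[1,0],R[0,0])),r['grasp_force'],r['opening'])
rt=[P[0],P[1],Z];print('root px side',proj(s,rt),'top',proj(t,rt))
for a in(-30,0,30): print(a,proj(s,np.array(rt)+.024*np.array([np.cos(np.radians(a)),np.sin(np.radians(a)),0])))
for k,p in(('s',s),('t',t)):
  for n in('inlet','inlet_root'): print(k,n,[(np.round(x['centre'],1),round(x['confidence'],2),np.round(atz(p,x['centre'],Z),3)) for x in bot.pinpoint(p,n)[:4]])
u,v=map(int,proj(s,rt));cv2.imwrite('pics/j%d.png'%(r['time_s']*100),cv2.resize(s['image'][v-40:v+40,u-30:u+30],None,fx=7,fy=7,interpolation=2))
E
python3 inl.py; ls pics
```

```text
13.2 [0.49777536 0.12720625 0.32136771] yaw 13.507549256887929 29.975953653920442 0.33476936677672764
root px side [np.float64(277.4276597503511), np.float64(155.51916507923147)] top [np.float64(254.43386843523746), np.float64(201.1861681973105)]
-30 [np.float64(274.6561665817881), np.float64(151.48764089424327)]
0 [np.float64(270.8296628163844), np.float64(152.6432184182691)]
30 [np.float64(268.71996465336593), np.float64(154.57999246380157)]
s inlet [(array([269.5, 150.1]), 0.74, array([0.534, 0.119, 0.291])), (array([151.6, 280.6]), 0.62, array([0.35 , 0.641, 0.291]))]
s inlet_root [(array([157. , 279.9]), 0.69, array([0.344, 0.633, 0.291])), (array([280.1, 153.9]), 0.53, array([0.499, 0.115, 0.291]))]
t inlet [(array([154.7, 170.2]), 0.57, array([0.587, 0.431, 0.291]))]
t inlet_root [(array([157.5, 179.5]), 0.68, array([0.559, 0.421, 0.291]))]
a.png
b.png
c.png
d.png
e.png
f.png
g.png
i.png
j1320.png
```

{"api": "play_rows", "payload": {"moves": [[[0, 0, -15, 0, 0, -0.145], [0, 0, -15, 0, 0, -0.145], [0, 0, -15, 0, 0, -0.145], [0, 0, -15, 0, 0, -0.145], [0, 0, 0, 0, 0, -0.145]]]}}

```text
time_s: 13.9
position: [0.4999, 0.1274, 0.3839]
tcp_rot: [[0.568, 0.823, 0.003], [0.823, -0.568, 0.0], [0.002, 0.003, -1.0]]
force: [-0.1, 0.3, -3.8]
opening: 0.333
grasp_force: 30.0
```

```bash
python3 inl.py
```

```text
14.0 [0.49870342 0.1273045  0.38204197] yaw 55.03628058180638 29.974313874263316 0.3351067625491177
root px side [np.float64(277.44257434506835), np.float64(135.0489491487581)] top [np.float64(254.0182044368609), np.float64(197.48263946744768)]
-30 [np.float64(274.598315204678), np.float64(131.23085411266072)]
0 [np.float64(270.6709673173491), np.float64(132.32712182524386)]
30 [np.float64(268.5042071034795), np.float64(134.16301913525191)]
s inlet [(array([150.6, 279.8]), 0.91, array([0.295, 0.673, 0.351])), (array([305. , 200.7]), 0.73, array([0.254, 0.317, 0.351])), (array([268.9, 133.7]), 0.61, array([0.521, 0.137, 0.351])), (array([305.8, 145.2]), 0.3, array([0.408, 0.122, 0.351]))]
s inlet_root [(array([152.3, 279.5]), 0.65, array([0.293, 0.67 , 0.351])), (array([281.2, 134.7]), 0.52, array([0.493, 0.119, 0.351])), (array([290.8, 135. ]), 0.41, array([0.473, 0.103, 0.351]))]
t inlet [(array([157. , 172.8]), 0.51, array([0.566, 0.408, 0.351]))]
t inlet_root [(array([156.4, 178.9]), 0.75, array([0.548, 0.409, 0.351]))]
```

{"api": "play_rows", "payload": {"moves": [[[0, 0, 0, 0, 0, -0.145], [0, 0, 0, 0, 0, -0.145], [0, 0, 0, 0, 0, -0.145], [0, 0, 0, 0, 0, -0.145], [0, 0, 0, 0, 0, -0.145]]]}}

```text
time_s: 14.7
position: [0.4987, 0.1273, 0.3819]
tcp_rot: [[-0.119, 0.993, -0.001], [0.993, 0.119, -0.0], [0.0, -0.001, -1.0]]
force: [-0.1, 0.4, -3.9]
opening: 0.337
grasp_force: 30.0
```

```bash
python3 inl.py
```

```text
14.8 [0.49866274 0.12728994 0.38200255] yaw 96.5026012658754 29.974254523403943 0.3375048591674297
root px side [np.float64(277.4576744622417), np.float64(135.06538685434623)] top [np.float64(254.02327234360723), np.float64(197.49908879406578)]
-30 [np.float64(274.6131956165221), np.float64(131.24705660112966)]
0 [np.float64(270.6859351963477), np.float64(132.3433900245666)]
30 [np.float64(268.5192990910518), np.float64(134.1793990193331)]
s inlet [(array([272.7, 138.2]), 0.92, array([0.496, 0.149, 0.351])), (array([152.8, 279.6]), 0.7, array([0.292, 0.67 , 0.351]))]
s inlet_root [(array([279. , 133.8]), 0.8, array([0.501, 0.119, 0.351])), (array([155.3, 277.1]), 0.7, array([0.294, 0.664, 0.351]))]
t inlet [(array([155. , 170.2]), 0.65, array([0.574, 0.415, 0.351])), (array([219. , 192.5]), 0.55, array([0.511, 0.228, 0.351]))]
t inlet_root [(array([157.3, 180. ]), 0.67, array([0.545, 0.406, 0.351]))]
```

{"api": "play_rows", "payload": {"moves": [[[0, 0, 0, 0, 0, -0.145], [0, 0, 0, 0, 0, -0.145], [0, 0, 0, 0, 0, -0.145], [0, 0, 0, 0, 0, 0], [0, 0, 0, 0, 0, 0]]]}}

```text
time_s: 15.5
position: [0.4989, 0.1273, 0.3825]
tcp_rot: [[-0.519, 0.855, 0.0], [0.855, 0.519, 0.0], [0.0, 0.0, -1.0]]
force: [-0.0, -0.2, -3.5]
opening: 0.336
grasp_force: 30.0
```

```bash
python3 inl.py; python3 -c "
import cv2,glob,numpy as np
f=sorted(glob.glob('pics/j*.png'));print(f);cv2.imwrite('pics/k.png',np.hstack([cv2.resize(cv2.imread(x)[140:],(200,200*420//420)) for x in f]))
from rig import bot;print(bot.read_state()['joint_positions'])"
```

```text
15.6 [0.49888567 0.12733478 0.38253881] yaw 121.35998178386443 29.976050569675863 0.33501272532222015
root px side [np.float64(277.3853829258189), np.float64(134.86050496561313)] top [np.float64(254.0055868462283), np.float64(197.39035357195334)]
-30 [np.float64(274.5415954725145), np.float64(131.04478328301707)]
0 [np.float64(270.61341457866683), np.float64(132.14038946110955)]
30 [np.float64(268.4458998083749), np.float64(133.97516193978777)]
s inlet [(array([151.9, 279.8]), 0.89, array([0.293, 0.671, 0.352])), (array([275.9, 138.9]), 0.63, array([0.486, 0.147, 0.352]))]
s inlet_root [(array([278.9, 134.4]), 0.77, array([0.498, 0.123, 0.352])), (array([153.3, 276.9]), 0.72, array([0.297, 0.666, 0.352]))]
t inlet [(array([158.9, 172.9]), 0.73, array([0.566, 0.403, 0.352]))]
t inlet_root [(array([157.6, 178.5]), 0.7, array([0.549, 0.406, 0.352]))]
['pics/j1320.png', 'pics/j1400.png', 'pics/j1480.png', 'pics/j1560.png']
[ 1.86381128e+00  1.30985357e+01  8.57377668e+01  2.58141264e-03
  8.11677972e+01 -2.95929565e+01]
```

View pics/k.png

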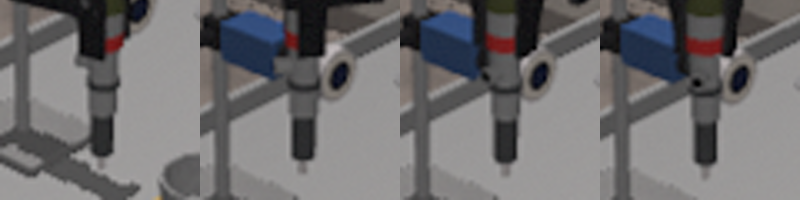

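The four crops show the injector hanging upright, with its inlet mouth turning into view on the left; in the last it is at strip pixel (698,83), left of the axis at 706. So the inlet yaw is about tool yaw minus 4°. Rotating to tool yaw of about 2.5°.

{"api": "play_rows", "payload": {"moves": [[[0, 0, 0, 0, 0, 0.145], [0, 0, 0, 0, 0, 0.145], [0, 0, 0, 0, 0, 0.145], [0, 0, 0, 0, 0, 0.145], [0, 0, 0, 0, 0, 0.145]]]}}

```text
time_s: 16.3
position: [0.4989, 0.1273, 0.3825]
tcp_rot: [[0.181, 0.984, -0.0], [0.984, -0.181, 0.0], [0.0, -0.0, -1.0]]
force: [-0.3, -0.5, -4.1]
opening: 0.338
grasp_force: 30.0
```

{"api": "play_rows", "payload": {"moves": [[[0, 0, 0, 0, 0, 0.145], [0, 0, 0, 0, 0, 0.145], [0, 0, 0, 0, 0, 0.145], [0, 0, 0, 0, 0, 0.145], [0, 0, 0, 0, 0, 0.145]]]}}

```text
time_s: 16.8
position: [0.4989, 0.1273, 0.3825]
tcp_rot: [[0.787, 0.616, -0.0], [0.616, -0.787, -0.0], [-0.0, -0.0, -1.0]]
force: [-0.6, -0.2, -3.7]
opening: 0.338
grasp_force: 30.0
```

{"api": "play_rows", "payload": {"moves": [[[0, 0, 0, 0, 0, 0.145], [0, 0, 0, 0, 0, 0.145], [0, 0, 0, 0, 0, 0.145], [0, 0, 0, 0, 0, 0.145], [0, 0, 0, 0, 0, 0.045]]]}}

```text
time_s: 17.3
position: [0.4989, 0.1273, 0.3826]
tcp_rot: [[0.999, 0.041, -0.0], [0.041, -0.999, -0.0], [-0.0, 0.0, -1.0]]
force: [1.1, -0.0, -3.4]
opening: 0.336
grasp_force: 30.0
```

{"api": "play_rows", "payload": {"moves": [[[3, 15, 0, 0, 0, 0], [6, 28, 0, 0, 0, 0], [7, 35, 0, 0, 0, 0], [7, 35, 0, 0, 0, 0], [7, 35, 0, 0, 0, 0]]]}}

```text
time_s: 17.8
position: [0.5359, -0.0214, 0.3826]
tcp_rot: [[0.999, 0.046, 0.0], [0.046, -0.999, -0.001], [0.0, 0.001, -1.0]]
force: [-0.3, 0.0, -3.8]
opening: 0.34
grasp_force: 30.0
```

{"api": "play_rows", "payload": {"moves": [[[7, 35, 0, 0, 0, 0], [5, 27, 0, 0, 0, 0], [3, 15, 0, 0, 0, 0], [0, 0, 0, 0, 0, 0], [0, 0, 20, 0, 0, 0]]]}}

```text
time_s: 18.3
position: [0.5557, -0.0958, 0.365]
tcp_rot: [[0.999, 0.045, 0.006], [0.045, -0.999, -0.001], [0.006, 0.001, -1.0]]
force: [-0.1, -0.3, -3.5]
opening: 0.339
grasp_force: 30.0
```

{"api": "play_rows", "payload": {"moves": [[[0, 0, 30, 0, 0, 0], [0, 0, 30, 0, 0, 0], [0, 0, 30, 0, 0, 0], [0, 0, 20, 0, 0, 0], [0, 0, 9, 0, 0, 0]]]}}

```text
time_s: 18.8
position: [0.5525, -0.0935, 0.2415]
tcp_rot: [[0.999, 0.047, -0.005], [0.047, -0.999, 0.002], [-0.004, -0.003, -1.0]]
force: [0.2, -0.3, -2.6]
opening: 0.339
grasp_force: 30.0
```

{"api": "play_rows", "payload": {"moves": [[[0, 0, 0, 0, 0, 0], [0, 0, 0, 0, 0, 0], [0, 0, 0, 0, 0, 0], [0, 0, 0, 0, 0, 0], [0, 0, 0, 0, 0, 0]]]}}

```text
time_s: 19.3
position: [0.5545, -0.0955, 0.2444]
tcp_rot: [[0.999, 0.046, 0.002], [0.046, -0.999, -0.001], [0.002, 0.001, -1.0]]
force: [0.1, -0.6, -4.3]
opening: 0.337
grasp_force: 30.0
```

```bash
python3 inl.py
python3 - <<'E'
from h import *
np.set_printoptions(precision=3,suppress=True)
s=bot.capture("side");t=bot.capture("top")
for k,p in(('s',s),('t',t)):
  for n,z in(('pot',0),('inlet',.213),('focus',.213),('lens',.213),('turntable',.022)): print(k,n,[(x['centre'],x['confidence'],atz(p,x['centre'],z)) for x in bot.pinpoint(p,n)[:2]])
print('expected focus',proj(s,[.5795,-.0965,.213]),'lens',proj(s,[.65,-.0965,.213]))
cv2.imwrite('pics/l.png',np.hstack([cv2.resize(s['image'][105:225,225:345],None,fx=4,fy=5,interpolation=2)[:,:400],cv2.resize(t['image'][130:250,270:370],None,fx=4,fy=5,interpolation=2)]))
E
```

```text
19.4 [ 0.55429597 -0.09549667  0.24401327] yaw 2.6162618290897552 29.976547295227647 0.33420604805178156
root px side [np.float64(310.733345149201), np.float64(146.2795888146798)] top [np.float64(325.36323345482447), np.float64(188.7143739540718)]
-30 [np.float64(307.9213347783404), np.float64(142.94068502807687)]
0 [np.float64(304.76304847944715), np.float64(143.9000106281897)]
30 [np.float64(303.16790486471444), np.float64(145.50447946824198)]
s inlet [(array([304. , 145.2]), 0.62, array([ 0.574, -0.087,  0.213])), (array([152.4, 277.9]), 0.55, array([0.43 , 0.594, 0.213]))]
s inlet_root [(array([312.2, 144. ]), 0.82, array([ 0.561, -0.111,  0.213])), (array([157.6, 277.1]), 0.61, array([0.424, 0.585, 0.213]))]
t inlet [(array([160.2, 172.1]), 0.62, array([0.599, 0.432, 0.213]))]
t inlet_root [(array([158. , 177.9]), 0.59, array([0.58 , 0.438, 0.213]))]
s pot [([306.4, 199.5], 0.95, array([ 0.568, -0.106,  0.   ]))]
s inlet [([151.4, 278.4], 0.77, array([0.431, 0.596, 0.213])), ([305.7, 142.0], 0.66, array([ 0.585, -0.108,  0.213]))]
s focus [([303.8, 146.1], 0.93, array([ 0.572, -0.082,  0.213])), ([307.7, 174.2], 0.43, array([0.455, 0.044, 0.213]))]
s lens [([288.4, 138.7], 0.64, array([ 0.641, -0.089,  0.213])), ([238.7, 215.3], 0.62, array([0.457, 0.316, 0.213]))]
s turntable [([247.9, 233.1], 0.83, array([0.564, 0.181, 0.022]))]
t pot []
t inlet [([154.7, 173.7], 0.79, array([0.594, 0.45 , 0.213])), ([249.1, 172.0], 0.66, array([0.605, 0.148, 0.213]))]
t focus []
t lens [([320.6, 159.9], 0.89, array([ 0.648, -0.081,  0.213]))]
t turntable [([239.3, 192.7], 0.55, array([0.571, 0.188, 0.022]))]
expected focus [np.float64(304.65937604158364), np.float64(143.79135060020943)] lens [np.float64(287.7716056762021), np.float64(137.0622036216066)]
```

View pics/l.png

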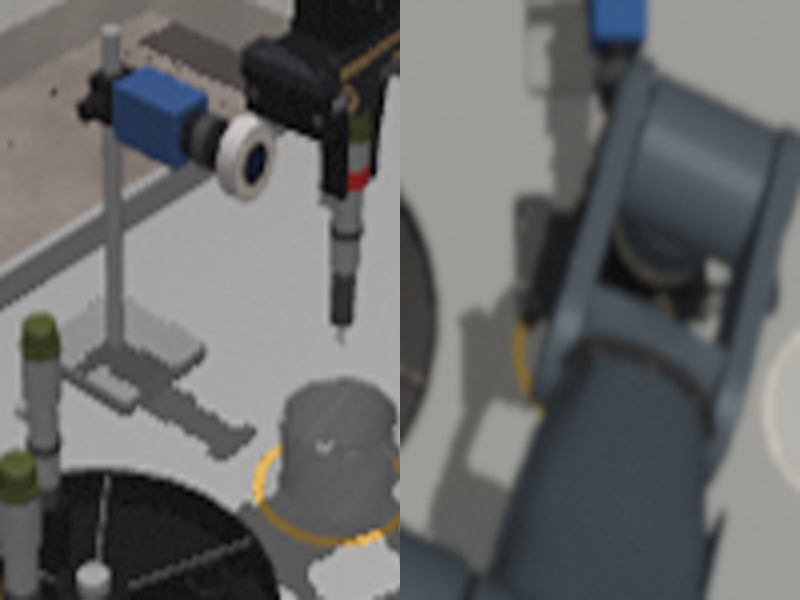

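The injector hangs over the pot in front of the lens, with its tip at crop (341,340), body at (347,215) and the lens at (258,160). I'll compare the apparent lean with a true vertical.

Run:
```python
from h import *
s=bot.capture("side");r=bot.read_state();x,y,z=r['position'];print(r['position'],r['force'],r['moment'])
for h in(0,16,56,90,115,150,168): print(h,np.round(proj(s,[x,y,z-.1286+h/1000]),1))
g=cv2.cvtColor(s['image'],cv2.COLOR_BGR2GRAY)
for v in(146,150,154,158,162,166,170,173): print(v,g[v,300:322])
```

```text
[ 0.55414835 -0.09536483  0.24355598] [-0.64725138 -0.58658437 -4.12794562] [0.02870028 0.01890351 0.0006113 ]
0 [309.2 173.2]
16 [309.4 169. ]
56 [310.1 158.2]
90 [310.6 148.7]
115 [311.  141.6]
150 [311.6 131.4]
168 [311.9 126.1]
146 [164 164 164 166 155 147 132 104  86  90  97  98  99  95  87 131 161 168
 165 165 165 166]
150 [165 165 166 165 167 166 171 107  67  91  98 101 101  97  81  92 151 167
 165 165 166 166]
154 [165 165 166 166 165 167 171 129  92  94  95  95  95  92  97 154 168 167
 166 168 166 168]
158 [166 167 166 166 166 167 171 135 100  95  99  99  98  89 125 160 169 166
 166 167 167 168]
162 [166 166 166 166 166 166 172 122  56  44  47  49  43  80 154 170 168 167
 168 168 168 168]
166 [167 168 166 168 167 167 173 117  52  48  49  48  42 119 163 170 168 168
 168 167 168 168]
170 [167 167 168 168 167 168 170 158 147 111  90 109 137 163 170 168 168 168
 169 169 169 168]
173 [167 167 168 167 169 166 168 168 163 152 133 158 170 169 169 169 169 170
 168 169 169 169]
```

```bash
python3 -c "
from rig import bot;print(bot.hand_in())"
```

```text
the job is handed in; nothing more can be done
None
```

I handed in the job at about 20 s of the 58 s allowed, but the hand-in gave no verdict. The pot stands released in the yellow ring, within about 6 mm of centre. The marked injector is held upright over it with its inlet about at the focus point, facing the lens to within an estimated 5°.

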